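# Set the pot's hob zone to full power

## Robot

A 6-joint arm with a two-finger parallel gripper is mounted at the origin on a cart in front of the work surface, level with it; the furniture and walls round the work are solid. World frame = base frame: x ahead of the robot, y to its left, z up, the work surface at z = 0. Lengths are in mm, angles in rad, forces in N, time in s.
With the tool pointing down it reaches from about 300 to 775 mm from the base axis. Payload 14.6 kg.
Tool frame: the origin (TCP) lies between the finger pads, 19 mm behind the fingertips; this is the grasp point; z points along the fingers, y is the line along which they close (so a half turn about z gives the same grasp; the last joint's range is limited). The gripper opens to 94 mm and grips with 3 to 60 N. Pads are 16 mm wide; open, the fingers measure 119 mm over their backs; the gripper's body (75 mm by 177 mm) begins 78 mm behind the grasp point.
Start: joints at [-1.168, 0.3, 1.521, -0, 1.321, -0.067], TCP at [248.981, -490.406, 224.246] pointing down, gripper open.
Joint ranges: [-3.03, 3.03], [-0.79, 2.21], [0.23, 2.52], [-1.04, 4.18], [0, 3.07], [-2.55, 2.55]. Speed limits (rad/s): [2.22, 2.22, 2.57, 3.14, 3.14, 3.14].

## Interface

Orientations are given as [roll, pitch, yaw] about the fixed x, y, z axes, in that order (R = Rz(yaw) Ry(pitch) Rx(roll)).
In Python, from cell import manip, optics gives the robot as it stands.
- The arm moves only by the shell command python3 -m crank 'ROWS' [FORCE]. ROWS is JSON, a list of rows, each a list of 7 numbers: the opening in per cent of the stroke, from 0 (shut) to 100 (fully open), then the shift along the tool's x, y, z in mm, then the turn, a rotation vector about the tool's x, y, z in rad. A call has 1 to 10 rows; each row is the pose to reach, as a shift and turn from the pose commanded when the call began, along the tool's axes at that moment; what a row does not reach only later rows make up. A row lasts 1/10 s, in which the tool goes at most 50 mm and 8.59 degrees, less where a joint would pass 70% of its speed; a pose out of reach is approached as far as the arm can. A call with a gripper value outside its range is refused whole. The fingers move at their own pace and stop on an object; FORCE is the grip in N (left out, the last holds). Time passes only in rows, so rows that repeat a pose let the fingers close. It gives the time, the measured TCP pose, the force, the opening and the grip force at its end, in the units of the state.
- manip.read_state(): the state, without advancing time (a new reading comes with each control period).
- optics.camera(name): name is "scene" or "top" or "wrist"; returns (picture, depth): 384x512x3 uint8, red, green, blue; 384x512 float32, mm along the optical axis (not along the pixel's ray), 0 where there is no reading.
- optics.calibration(name): a dict with "camera_matrix" (3x3 intrinsics, pixels), "k1" (the pictures are not rectified: a ray, as slopes to the right and down, at radius r is drawn at 1 + k1 r^2 times it, then the intrinsics apply), "R" (3x3) and "t" (3): a world point X has camera coordinates R X + t. Camera axes: x right, y down, z forward; pixel columns grow to the right and rows downward; lengths in mm; the calibration is good to about 2 mm. A picture is of the moment at which its call begins: read the wrist's pose just before it. calibration takes no time and is no camera call; for the wrist camera it gives the pose at the moment of the call.
- manip.sign_off(): hands the job in; it is judged then, once.
The state is a dict: "clock": time; "joints": joint angles; "qd": joint speeds; "effort": joint torques, N m; "eef_pos": TCP position; "eef_rot": TCP orientation; "wrist_force": force on the tool from outside, world axes, zero at the start; "moment": the same for the moment, N m; "finger_gap": finger opening in mm; "finger_force": force on a finger pad.
Only numpy, scipy, OpenCV 4.12 (cv2) and the standard library are available. Lean on these libraries where they do the work, as an engineer would, in place of code of your own. Each camera call takes 0.05 s, during which the arm holds its last target. There are 200 camera calls.

## Task

Turn the hob zone that the pot stands on up to full power: with shut fingers, stroke gently along the arc-shaped touch pad of that zone from its smallest mark to its largest, touching every mark in turn, then press the round start key between the two pads all the way and let it go. Leave the other zone's pad untouched, and leave the pot, its lid and the things standing around where they are.

Things in the scene. Friction and masses are not known exactly. Their poses are not given: they have to be found in the camera images.
- hob: twin induction hob, a low box 420 mm wide (y) x 320 deep (x) x 55 high, fixed; steel sides, black glass top. Origin: centre of its underside; +x to its back, +y to its left. Cooking zones ringed on the glass at (65, +105) mm (left) and (65, -105) mm (right). Controls along the front: left arc pad (for the left zone), round start key, right arc pad (for the right zone)
- pot: open steel cooking pot, 150 mm across, 68 mm high, two small loop ears to 102 mm from its centre; loose, stands on the left or the right zone; origin at the centre of its underside
- pot_lid: flat round steel lid of the pot, 154 mm across, with a black knob (37 mm high in all); loose, lies on the other zone; origin at the centre of its underside
- left_pad: left touch pad: grey arc strip 24 mm wide, bowed to the back, marks growing from left to right. Origin: arc centre, at (-140, +95, 55) mm in the hob frame; centre line radius 50 mm, from +70 degrees (left end) through 0 (hob +x) to -70 (right end). Flat top 6 mm above the glass, 61 above the worktop. Sprung: starts to sink, level, at about 1 N, then 1 mm per N, up to 4 mm
- left_mark_1 (a point): centre of mark 1 of 5 (5 mm across, smallest, left end) on the top face of the left pad, at 70 degrees on the arc
- left_mark_2 (a point): centre of mark 2 of 5 (8 mm across) on the top face of the left pad, at 35 degrees on the arc
- left_mark_3 (a point): centre of mark 3 of 5 (11 mm across) on the top face of the left pad, at 0 degrees on the arc
- left_mark_4 (a point): centre of mark 4 of 5 (15 mm across) on the top face of the left pad, at -35 degrees on the arc
- left_mark_5 (a point): centre of mark 5 of 5 (18 mm across, largest, right end) on the top face of the left pad, at -70 degrees on the arc
- right_pad: right touch pad: grey arc strip 24 mm wide, bowed to the back, marks growing from left to right. Origin: arc centre, at (-140, -95, 55) mm in the hob frame; centre line radius 50 mm, from +70 degrees (left end) through 0 (hob +x) to -70 (right end). Flat top 6 mm above the glass, 61 above the worktop. Sprung: starts to sink, level, at about 1 N, then 1 mm per N, up to 4 mm
- right_mark_1 (a point): centre of mark 1 of 5 (5 mm across, smallest, left end) on the top face of the right pad, at 70 degrees on the arc
- right_mark_2 (a point): centre of mark 2 of 5 (8 mm across) on the top face of the right pad, at 35 degrees on the arc
- right_mark_3 (a point): centre of mark 3 of 5 (11 mm across) on the top face of the right pad, at 0 degrees on the arc
- right_mark_4 (a point): centre of mark 4 of 5 (15 mm across) on the top face of the right pad, at -35 degrees on the arc
- right_mark_5 (a point): centre of mark 5 of 5 (18 mm across, largest, right end) on the top face of the right pad, at -70 degrees on the arc
- start_key (a joint): travel of the start key in m: 0 = up, 0.005 = fully down; sprung (starts at about 0.7 N, about 4 N fully down), springs back when let go. It counts as pressed beyond 0.003
- start_key_top (a point): centre of the top of the start key, a round grey key 24 mm across between the two pads, its top 8 mm above the glass (63 mm above the worktop)
- spice_jar: bystander: spice jar with dark cap, 44 mm across, 96 mm high, origin at the centre of its underside
- low_tin: bystander: low round food tin, 86 mm across, 40 mm high, origin at the centre of its underside
- mug: bystander: pale mug with a broad band, 91 mm across, 103 mm high, with handle; origin at the centre of its underside

How it is judged:
By the outcome, as a careful person would: the job done as asked, in the order asked, and still so for the second after the job is handed in, with the robot touching nothing.
It also fails if it takes over 48 s, if anything falls off the work surface, if the arm or the gripper's body presses on something with over 40 N, if the wrist force passes 120 N, or if a joint passes its speed limit or range.

## Working session

There is one attempt and no reset: what is moved stays moved. The work goes in short steps, Python scripts to look and compute and a shell command to move; the robot and the scene stay as the last step left them, time stands still between calls to the robot, and variables do not carry over. Pictures are saved under pics/ and viewed, at most 10 in all, crops included, and the job is handed in when it is done.

```bash
mkdir -p pics; ls; python3 - <<'E'
from cell import manip, optics
import cv2
s=manip.read_state(); print({k:s[k] for k in('clock','eef_pos','eef_rot','wrist_force','finger_gap')})
for n in('scene','top'):
    p,d=optics.camera(n); cv2.imwrite(f'pics/{n}0.png',p[:,:,::-1]); c=optics.calibration(n); print(n,c)
E
```

```text
pics
{'clock': 0.0, 'eef_pos': array([ 248.89352672, -490.20302597,  223.68288687]), 'eef_rot': array([-3.14044973e+00, -7.76339511e-05,  4.69796582e-01]), 'wrist_force': array([0.76457797, 0.42483048, 0.40319537]), 'finger_gap': 94.00949970413343}
scene {'camera_matrix': array([[497.73991116,   0.        , 253.82869123],
       [  0.        , 497.73991116, 183.12871419],
       [  0.        ,   0.        ,   1.        ]]), 'k1': -0.05672406937825889, 'R': array([[-0.77961038, -0.62594287,  0.02007948],
       [-0.46204491,  0.55324087, -0.6931371 ],
       [ 0.42275544, -0.5496545 , -0.72052604]]), 't': array([ 461.17165218,  271.60729025, 1469.55272368])}
top {'camera_matrix': array([[406.53900659,   0.        , 251.23829438],
       [  0.        , 406.53900659, 191.65322   ],
       [  0.        ,   0.        ,   1.        ]]), 'k1': 0.008290245401697215, 'R': array([[-9.16717210e-03, -9.99957610e-01, -8.61375456e-04],
       [-9.91308918e-01,  9.20092995e-03, -1.31232515e-01],
       [ 1.31234877e-01, -3.49141878e-04, -9.91351242e-01]]), 't': array([  77.81068204,  554.97375561, 1497.24453295])}
```

View pics/top0.png

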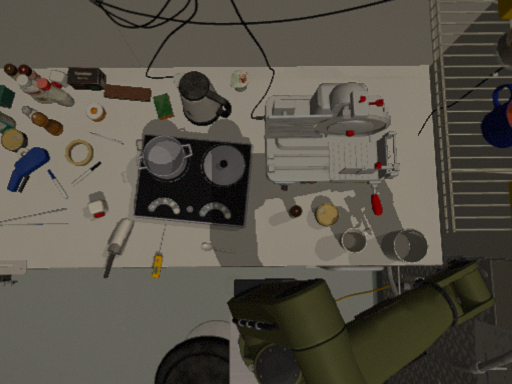

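View pics/scene0.png

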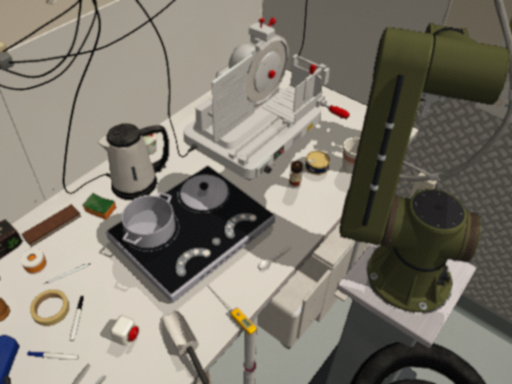

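The top view shows the pot on the left zone (about 164,157) and the lid on the right (223,163). The left pad is near (164,206), the key near (190,210) and the right pad near (215,210). So the left pad is the one to stroke.

```bash
cat > h.py <<'E'
import numpy as np, cv2
from cell import manip, optics
def ray(c,uv,z):
    K=c['camera_matrix'];k=c['k1']
    uv=np.atleast_2d(np.float64(uv))
    n=cv2.undistortPoints(uv[:,None],K,np.array([k,0,0,0,0.]))[:,0]
    d=np.c_[n,np.ones(len(n))]@c['R']; o=-c['R'].T@c['t']
    return o+d*((z-o[2])/d[:,2])[:,None]
def proj(c,X):
    return cv2.projectPoints(np.float64(X),cv2.Rodrigues(c['R'])[0],c['t'],c['camera_matrix'],np.array([c['k1'],0,0,0,0.]))[0][:,0]
def topdown(n,p,z,x0,x1,y0,y1,s):
    # metric picture on plane z; s px per mm; up=+x, left=+y
    c=optics.calibration(n); v,u=np.mgrid[0:int((x1-x0)*s),0:int((y1-y0)*s)]
    X=np.stack([x1-v/s,y1-u/s,0*v+z],-1).reshape(-1,3)
    q=proj(c,X).reshape(v.shape+(2,)).astype(np.float32)
    return cv2.remap(p,q[...,0],q[...,1],cv2.INTER_CUBIC)
E
python3 - <<'E'
from h import *
c=optics.calibration('top')
print(ray(c,[[164,206],[190,210],[215,210],[193,181]],61).round())
ims=[]
for n in('top','scene'):
    p=cv2.imread(f'pics/{n}0.png'); ims.append(topdown(n,p,61,320,680,10,480,1))
cv2.imwrite('pics/td.png',cv2.resize(np.vstack(ims),None,fx=.8,fy=.8) if 0 else np.vstack([ims[0][:200+160],ims[1]])[:,:])
cv2.imwrite('pics/td.png',np.hstack(ims)[:600,:][:, :940] if 0 else cv2.resize(np.hstack(ims),(800,306)))
# pad blobs
for n,im in zip(('top','scene'),ims):
    g=cv2.cvtColor(im,cv2.COLOR_BGR2GRAY)
    m=(g>75).astype(np.uint8)
    k,l,st,ce=cv2.connectedComponentsWithStats(m)
    for s,q in zip(st[1:],ce[1:]):
        if 150<s[4]<6000: print(n,s, 'x',320+360-q[1],'y',480-q[0])
E
```

```text
[[502. 395.  61.]
 [486. 299.  61.]
 [485. 207.  61.]
 [594. 289.  61.]]
top [  20    0  102   21 1525] x 671.6957377049181 y 410.01245901639345
top [ 230    0   32   84 2022] x 644.1028684470821 y 232.8412462908012
top [464   0   6  69 290] x 649.8172413793103 y 12.775862068965523
top [ 35  13 117  55 955] x 628.7612565445027 y 380.79057591623035
top [  26  147  116   60 2990] x 508.2334448160535 y 393.32976588628765
top [ 216  168   48   47 1180] x 489.89406779661016 y 241.28728813559323
top [169 179  20  19 277] x 491.3249097472924 y 301.4043321299639
top [310 207  17  16 227] x 465.7004405286344 y 161.83700440528634
scene [  21  143  119   65 3793] x 508.8183495913525 y 397.8808331136304
scene [ 209  164   75   53 1940] x 493.2896907216495 y 238.46134020618555
scene [164 175  25  26 486] x 492.2901234567901 y 304.59053497942386
scene [282 177  44  47 924] x 480.48376623376623 y 174.39502164502164
```

View pics/td.png

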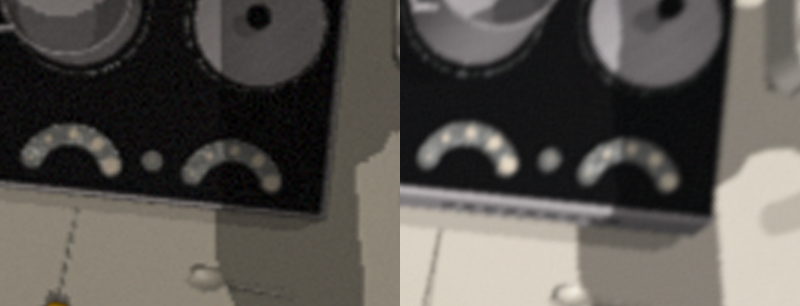

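The metric overlay puts the start key at about (492,302) and the left pad's centroid at about (508,395). The hob is turned slightly negative. I'll move over to look from close with the wrist camera.

```bash
python3 -m crank '[[0,510,-627,-60,0,0,0.47],[0,510,-627,-60,0,0,0.47],[0,510,-627,-60,0,0,0.47],[0,510,-627,-60,0,0,0.47],[0,510,-627,-60,0,0,0.47],[0,510,-627,-60,0,0,0.47],[0,510,-627,-60,0,0,0.47],[0,510,-627,-60,0,0,0.47],[0,510,-627,-60,0,0,0.47],[0,510,-627,-60,0,0,0.47]]' 10
```

```text
clock: 1.1
eef_pos: [353.9, -2.4, 261.5]
eef_rot: [3.142, -0.001, -0.0]
wrist_force: [0.8, -0.2, 0.0]
finger_gap: 17.2
finger_force: 0.0
```

```bash
python3 -m crank '[[0,46,-322,-20,0,0,0],[0,46,-322,-20,0,0,0],[0,46,-322,-20,0,0,0],[0,46,-322,-20,0,0,0],[0,46,-322,-20,0,0,0],[0,46,-322,-20,0,0,0],[0,46,-322,-20,0,0,0],[0,46,-322,-20,0,0,0],[0,46,-322,-20,0,0,0]]'
python3 - <<'E'
from h import *
c=optics.calibration('wrist');p,d=optics.camera('wrist'); cv2.imwrite('pics/w1.png',p[:,:,::-1])
print(c, ray(c,[[256,192],[0,0],[511,383]],61).round(), manip.read_state()['eef_pos'])
np.savez('w1.npz',d=d,**c)
E
```

```text
clock: 2.0
eef_pos: [400.0, 317.5, 280.6]
eef_rot: [3.141, 0.001, 0.001]
wrist_force: [-0.4, -0.5, 0.1]
finger_gap: 0.2
finger_force: 0.0
{'camera_matrix': array([[319.21811669,   0.        , 254.99033346],
       [  0.        , 319.21811669, 193.09797788],
       [  0.        ,   0.        ,   1.        ]]), 'k1': -0.08891474764329363, 'R': array([[ 6.47712605e-04, -9.99998943e-01,  1.30170580e-03],
       [-9.71489374e-01, -3.20634088e-04,  2.37082884e-01],
       [-2.37082216e-01, -1.41815492e-03, -9.71488555e-01]]), 't': array([316.46392301, 350.83863339, 538.85190835])} [[ 377.  316.   61.]
 [ 610.  618.   61.]
 [  54. -105.   61.]] [400.09575133 316.98548637 280.88244197]
```

View pics/w1.png

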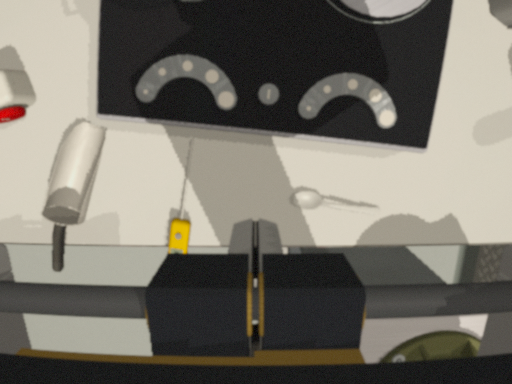

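The wrist view shows the left pad with its marks running from (146,92) through (187,65) to (226,99), the key at (268,94), and the right pad from (307,108) to (387,117). The glass lies clear of the fingers.

```bash
cat > fit.py <<'E'
from h import *
def fit(p,c,marks,key):
    g=cv2.cvtColor(p,cv2.COLOR_BGR2GRAY).astype(float)
    out=[]
    for (u,v) in marks+[key]:
        w=8 if (u,v)!=key else 15
        a=g[v-w:v+w+1,u-w:u+w+1]; yy,xx=np.mgrid[-w:w+1,-w:w+1]
        # bright blob nearest the pick
        t=(a.max()+np.median(a))/2 if w==8 else (a.max()*.5+a.min()*.5)
        k,l,st,ce=cv2.connectedComponentsWithStats((a>t).astype(np.uint8))
        i=1+np.argmin([np.hypot(*(q-w)) for q in ce[1:]]); out.append((u+ce[i][0]-w,v+ce[i][1]-w,st[i][4]))
    out=np.array(out); print(out.round(1).tolist())
    W=ray(c,out[:10,:2],61)[:,:2]; K=ray(c,out[10,:2],63)[0,:2]
    th=np.radians([70,35,0,-35,-70]); m=np.c_[50*np.cos(th)-140,50*np.sin(th)]
    H=np.vstack([m+[0,95],m+[0,-95]])
    a,b=H-H.mean(0),W-W.mean(0); yaw=np.arctan2((a[:,0]*b[:,1]-a[:,1]*b[:,0]).sum(),(a*b).sum())
    R=np.array([[np.cos(yaw),-np.sin(yaw)],[np.sin(yaw),np.cos(yaw)]]); t=W.mean(0)-R@H.mean(0)
    print('yaw',yaw,'hob',t,'\nres',(W-H@R.T-t).round(1).tolist(),'\nmarks',(H@R.T+t)[:5].round(1).tolist(),'\nkey',K,'key in hob',(K-t)@R)
    return yaw,t
E
python3 - <<'E'
from fit import *
c=np.load('w1.npz');p=cv2.imread('pics/w1.png')
fit(p,c,[(146,92),(162,71),(187,65),(213,76),(226,99),(307,108),(327,89),(352,84),(376,95),(387,117)],(268,94))
E
```

```text
[[145.4, 91.1, 17.0], [161.8, 71.3, 40.0], [187.2, 65.5, 79.0], [211.7, 76.1, 114.0], [225.8, 98.8, 107.0], [308.4, 107.9, 17.0], [326.9, 88.9, 41.0], [352.1, 83.8, 73.0], [376.4, 97.9, 51.0], [386.3, 117.4, 122.0], [268.4, 93.5, 325.0]]
yaw -0.10722666660377858 hob [604.16810732 289.4722748 ] 
res [[-0.1, -0.4], [-0.2, -0.0], [-0.2, 0.1], [-0.1, 0.1], [0.3, 0.0], [0.6, 0.2], [0.4, 0.3], [0.7, 0.7], [-2.5, -1.5], [1.0, 0.5]] 
marks [[497.2, 443.8], [518.9, 423.0], [524.9, 393.6], [512.8, 366.0], [487.1, 350.4]] 
key [493.1802376  301.62491508] key in hob [-111.65102756    0.20477708]
```

```bash
python3 -m crank '[[0,97,-126.5,100,0,0,0],[0,97,-126.5,100,0,0,0],[0,97,-126.5,100,0,0,0],[0,97,-126.5,100,0,0,0],[0,97,-126.5,150,0,0,0],[0,97,-126.5,187,0,0,0],[0,97,-126.5,187,0,0,0],[0,97,-126.5,187,0,0,0]]'
python3 - <<'E'
from h import *
c=optics.calibration('wrist');p,d=optics.camera('wrist'); cv2.imwrite('pics/w2.png',p[:,:,::-1])
s=manip.read_state();print(s['eef_pos'],s['joints'],s['wrist_force'])
print(proj(c,[[497.2,443.8,61],[518.9,423,61],[512.8,366,61],[487.1,350.4,61],[493.2,301.6,63],np.r_[s['eef_pos'][:2],s['eef_pos'][2]-19]]))
E
```

```text
clock: 2.85
eef_pos: [497.9, 443.5, 95.8]
eef_rot: [-3.141, -0.001, -0.001]
wrist_force: [0.1, 0.1, 0.6]
finger_gap: 0.3
finger_force: 0.0
[498.35510772 444.04566454  97.10717483] [ 6.72975020e-01  6.74758786e-01  1.27486340e+00 -6.63826436e-06
  1.18866688e+00  2.24483016e+00] [0.76974099 0.04599183 0.05889147]
[[253.78797002 226.12477408]
 [286.91149291 193.27102438]
 [375.53970671 202.43641564]
 [394.83145216 239.77593997]
 [466.62829597 231.11282651]
 [253.26366058 234.00305938]]
```

View pics/w2.png

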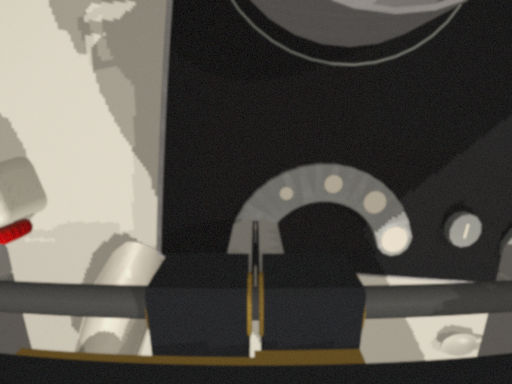

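The second close view agrees with the fit: marks 2, 4 and 5 and the key sit at their predicted pixels within 1–2 px, and the fingers are over mark 1. I'll descend gently.

```bash
cat > st.py <<'E'
from h import *
A=[]
for i in range(4):
    optics.camera('top'); s=manip.read_state(); A.append(np.r_[s['eef_pos'],s['wrist_force'],s['clock']])
A=np.array(A); print(A.mean(0).round(2),A.std(0).round(2))
E
python3 -m crank '[[0,-0.5,0,6,0,0,0],[0,-0.5,0,11,0,0,0],[0,-0.5,0,11,0,0,0],[0,-0.5,0,11,0,0,0]]'; python3 st.py
```

```text
clock: 3.3
eef_pos: [496.8, 444.1, 83.5]
eef_rot: [-3.141, -0.0, -0.0]
wrist_force: [-0.0, -0.3, 0.6]
finger_gap: 0.7
finger_force: 0.0
[ 4.9683e+02  4.4419e+02  8.3490e+01 -8.0000e-02  5.0000e-02 -1.4000e-01
  3.4200e+00] [0.   0.01 0.06 0.68 0.62 0.43 0.06]
```

```bash
python3 -m crank '[[0,0,0,2,0,0,0],[0,0,0,3.5,0,0,0],[0,0,0,4.5,0,0,0],[0,0,0,4.5,0,0,0]]'; python3 st.py
```

```text
clock: 3.9
eef_pos: [496.8, 444.1, 78.7]
eef_rot: [-3.142, -0.0, -0.0]
wrist_force: [-0.4, -0.0, 2.6]
finger_gap: 0.5
finger_force: 1.1
[ 4.9679e+02  4.4412e+02  7.8800e+01 -1.3000e-01 -2.7000e-01  1.9400e+00
  4.0300e+00] [0.01 0.01 0.01 0.12 0.16 0.29 0.06]
```

```bash
python3 - <<'E'
import numpy as np
y=-.1072;a=np.radians(np.arange(70,-71,-5))+y
P=np.c_[50*np.cos(a),-50*np.sin(a)]
for s in (0,10,20): print((P[s+1:s+11]-P[s]).round(1).tolist())
E
```

```text
[[3.8, 2.1], [7.5, 4.5], [10.9, 7.2], [14.0, 10.2], [16.9, 13.5], [19.5, 17.0], [21.8, 20.8], [23.7, 24.7], [25.3, 28.7], [26.5, 32.9]]
[[0.9, 4.3], [1.3, 8.6], [1.4, 13.0], [1.2, 17.3], [0.5, 21.6], [-0.5, 25.9], [-1.9, 30.0], [-3.7, 34.0], [-5.8, 37.8], [-8.2, 41.5]]
[[-2.7, 3.4], [-5.7, 6.6], [-9.0, 9.4], [-12.5, 12.0], [-16.2, 14.3], [-20.2, 16.2], [-24.2, 17.8], [-28.4, 19.1]]
```

```bash
python3 -m crank '[[0,3.8,2.1,0,0,0,0],[0,7.5,4.5,0,0,0,0],[0,10.9,7.2,0,0,0,0],[0,14,10.2,0,0,0,0],[0,16.9,13.5,0,0,0,0],[0,19.5,17,0,0,0,0],[0,21.8,20.8,0,0,0,0],[0,23.7,24.7,0,0,0,0],[0,25.3,28.7,0,0,0,0],[0,26.5,32.9,0,0,0,0]]'
python3 st.py
```

```text
clock: 5.1
eef_pos: [523.4, 410.8, 78.7]
eef_rot: [-3.142, -0.0, -0.0]
wrist_force: [0.0, 1.3, 2.9]
finger_gap: 0.7
finger_force: 1.1
[ 5.2351e+02  4.1056e+02  7.8700e+01  2.4000e-01 -9.4000e-01  2.0500e+00
  5.2200e+00] [0.09 0.2  0.02 0.37 0.5  0.32 0.06]
```

```bash
python3 -m crank '[[0,0.9,4.3,0,0,0,0],[0,1.3,8.6,0,0,0,0],[0,1.4,13,0,0,0,0],[0,1.2,17.3,0,0,0,0],[0,0.5,21.6,0,0,0,0],[0,-0.5,25.9,0,0,0,0],[0,-1.9,30,0,0,0,0],[0,-3.7,34,0,0,0,0],[0,-5.8,37.8,0,0,0,0],[0,-8.2,41.5,0,0,0,0]]'
python3 st.py
```

```text
clock: 6.3
eef_pos: [514.9, 369.4, 78.7]
eef_rot: [-3.142, -0.0, -0.0]
wrist_force: [1.2, 1.5, 2.2]
finger_gap: 0.3
finger_force: 1.0
[514.76 369.19  78.65  -0.54  -1.14   1.77   6.42] [0.08 0.16 0.04 0.25 0.36 0.43 0.06]
```

```bash
python3 -m crank '[[0,-2.7,3.4,0,0,0,0],[0,-5.7,6.6,0,0,0,0],[0,-9,9.4,0,0,0,0],[0,-12.5,12,0,0,0,0],[0,-16.2,14.3,0,0,0,0],[0,-20.2,16.2,0,0,0,0],[0,-24.2,17.8,0,0,0,0],[0,-28.4,19.1,0,0,0,0],[0,-28.4,19.1,0,0,0,0]]'
python3 st.py
```

```text
clock: 7.4
eef_pos: [486.0, 350.4, 78.7]
eef_rot: [3.141, 0.001, -0.0]
wrist_force: [-1.0, -0.4, 2.0]
finger_gap: 0.8
finger_force: 1.1
[ 4.8632e+02  3.5049e+02  7.8540e+01 -1.3700e+00 -2.4000e-01  2.0000e+00
  7.5200e+00] [0.13 0.04 0.02 0.53 0.45 0.49 0.06]
```

```bash
python3 -m crank '[[0,0,0,-8,0,0,0],[0,0,0,-20,0,0,0],[0,0,0,-20,0,0,0],[0,7,24,-20,0,0,0],[0,7,49,-20,0,0,0],[0,7,49,-20,0,0,0],[0,7,49,-12,0,0,0],[0,7,49,-6,0,0,0],[0,7,49,-6,0,0,0]]'
python3 st.py
```

```text
clock: 8.5
eef_pos: [493.0, 302.0, 83.3]
eef_rot: [3.141, 0.002, 0.001]
wrist_force: [-0.2, -0.0, 0.4]
finger_gap: 0.6
finger_force: 0.0
[ 4.9345e+02  3.0204e+02  8.4370e+01  7.0000e-02 -2.4000e-01 -4.9000e-01
  8.6200e+00] [0.16 0.04 0.33 0.44 0.32 0.58 0.06]
```

```bash
python3 -m crank '[[0,0,0,2,0,0,0],[0,0,0,4,0,0,0],[0,0,0,6,0,0,0],[0,0,0,7,0,0,0],[0,0,0,7,0,0,0]]'
python3 st.py
```

```text
clock: 9.2
eef_pos: [493.7, 301.7, 77.8]
eef_rot: [-3.141, -0.0, -0.0]
wrist_force: [-0.7, 1.8, 2.6]
finger_gap: 0.6
finger_force: 1.8
[ 4.9373e+02  3.0174e+02  7.7890e+01 -1.9000e-01  1.5800e+00  3.3200e+00
  9.3200e+00] [0.01 0.01 0.02 0.07 0.72 0.34 0.06]
```

```bash
python3 -m crank '[[0,0,0,0.8,0,0,0],[0,0,0,1.5,0,0,0],[0,0,0,1.5,0,0,0]]'
python3 st.py
```

```text
clock: 9.7
eef_pos: [493.8, 301.8, 76.9]
eef_rot: [-3.141, -0.001, -0.0]
wrist_force: [-2.1, 1.1, 10.8]
finger_gap: 0.8
finger_force: 5.1
[493.79 301.75  76.86  -2.43   0.96  10.3    9.82] [0.01 0.01 0.01 0.26 0.55 0.43 0.06]
```

The force rises sharply at the stop, so the key is fully down. I'll release it, back off and check.

```bash
python3 -m crank '[[0,0,0,-4,0,0,0],[0,0,0,-12,0,0,0],[0,0,0,-40,0,0,0],[0,0,0,-90,0,0,0],[0,-40,0,-140,0,0,0],[0,-80,0,-180,0,0,0],[0,-80,0,-180,0,0,0],[0,-80,0,-180,0,0,0]]'
python3 - <<'E'
from h import *
p,d=optics.camera('wrist'); cv2.imwrite('pics/w3.png',p[:,:,::-1])
q,_=optics.camera('top'); q0=cv2.imread('pics/top0.png')[:,:,::-1]
df=np.abs(q.astype(int)-q0).max(2)[60:235,80:260]; print((df>60).sum())
s=manip.read_state();print(s['clock'],s['eef_pos'],s['wrist_force'])
E
```

```text
clock: 10.7
eef_pos: [413.0, 301.9, 258.8]
eef_rot: [-3.14, -0.003, 0.001]
wrist_force: [-0.4, -0.2, -0.3]
finger_gap: 0.4
finger_force: 0.0
1000
10.8 [413.82462012 301.40838832 255.52942488] [-0.25941887 -0.8289487  -0.45786547]
```

View pics/w3.png

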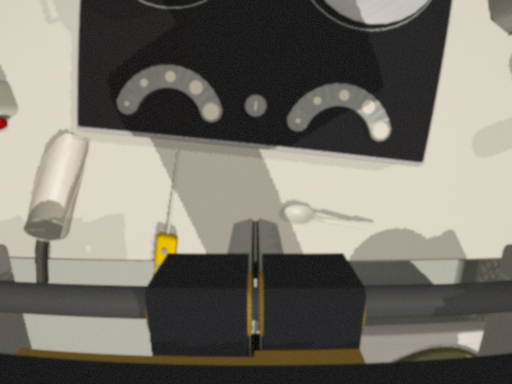

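The view shows both pads and the key (255,105) back up. The pot and lid stand where they were, and the robot touches nothing.

```bash
python3 -c "
from cell import manip
print(manip.sign_off())"
```

```text
the job is handed in; nothing more can be done
None
```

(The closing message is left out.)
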